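Push the brass test bar home in its V-groove

ROBOT

A 7-joint arm with a two-finger parallel gripper is mounted at the origin on a cart in front of the work surface, level with it; the furniture and walls round the work are solid. World frame = base frame: x ahead of the robot, y to its left, z up, the work surface at z = 0. Lengths are in m, angles in rad, forces in N, time in s.
With the tool pointing down it reaches from about 0.4 to 0.9 m from the base axis. Payload 5.5 kg.
Tool frame: the origin (TCP) lies at the centre of the arm's flange, where the gripper is bolted on; the fingertips stand env.nose_length ahead of it and the grasp point (between the pads) lies 159 mm ahead of it (env.nose_length is the distance from the TCP to the fingertips, in m); x points along the fingers, y is the direction in which the jaws open and shut, and the axes are right-handed (so a half turn about x gives the same grasp; the last joint's range is limited). The gripper opens to 92 mm and grips with 3 to 60 N. Pads are 19 mm wide; open, the fingers measure 130 mm over their backs; the gripper's body (75 mm by 190 mm) begins 47 mm behind the grasp point.
Start: joints at [-1.073, 0.501, -0.427, 1.55, 0.221, 1.138, -0.21], TCP at [0.151, 0.632, 0.405] pointing down, gripper open.
Joint ranges: [-2.88, 2.88], [-0.31, 2.03], [-1.54, 1.56], [0.2, 2.42], [-1.41, 4.55], [0.19, 2.02], [-2.57, 2.57]. Speed limits (rad/s): [2.57, 2.57, 3.14, 3.14, 3.14, 3.14, 3.14].

INTERFACE

Orientations are given as a unit quaternion [w, x, y, z].
In Python, from plant import env gives the robot as it stands. The module is installed in compiled form; this text tells all that it offers.
- The arm moves only by the tool servo_tool, never from a script. Its argument "series" is one flat list of numbers, 5 for each row, row after row: the shift along the tool's x, y, z in m, then the turn about the tool's x in degrees, then the closure in counts, from 0 (fully open) to 255 (shut). In form: [x, y, z, twist, fingers, x, y, z, twist, fingers, ...]. A call has 1 to 8 rows; each row is the pose to reach, as a shift and turn from the pose commanded when the call began, along the tool's axes at that moment; what a row does not reach only later rows make up. A row lasts 1/12 s, in which the tool goes at most 41.7 mm and 7.16 degrees, less where a joint would pass 70% of its speed; a pose out of reach is approached as far as the arm can. A call with a gripper value outside its range is refused whole. The fingers move at their own pace and stop on an object; "squeeze" is the grip in N (left out, the last holds). Time passes only in rows, so rows that repeat a pose let the fingers close. It gives the time, the measured TCP pose, the force and the opening at its end, in the units of the state.
- env.get_state(): the state, without advancing time (a new reading comes with each control period).
- env.get_image(name): name is "side" or "top" or "wrist"; returns a dict with "image" (420x560x3 uint8, red, green, blue), "K" (3x3 intrinsics, pixels), "rvec" (rotation vector, rad) and "tvec" (3), from world to camera coordinates, as OpenCV has them. Camera axes: x right, y down, z forward; pixel columns grow to the right and rows downward; lengths in m; the calibration is good to about 2 mm. A picture is of the moment at which its call begins. There is no depth.
- env.job_done(): hands the job in, once; it reports no verdict.
The state is a dict: "time": time; "joint_pos": joint angles; "qd": joint speeds; "joint_efforts": joint torques, N m; "tool_pos": TCP position; "ee_rot": TCP orientation; "force": force on the tool from outside, world axes, zero at the start; "torque": the same for the moment, N m; "grip_width": finger opening in m.
Only numpy, scipy, OpenCV 4.12 (cv2) and the standard library are available. Lean on these libraries where they do the work, as an engineer would, in place of code of your own. Each camera call takes 0.05 s, during which the arm holds its last target. There are 200 camera calls.

TASK

Push the brass bar gently along its V-groove until its end touches the steel stop rod across the blue-lugged end of the fixture, and leave it lying in the groove there. Leave the dark steel bar in the other groove where it is, and back away from the fixture.

Things in the scene. Friction and masses are not known exactly. Their poses are not given: they have to be found in the camera images.
- v_fixture: Aluminium double V-groove fixture fixed to the bench, 200 x 132 x 24 mm (x, y, z). Origin: centre of its underside; +x runs along the grooves to the stop rod, -x end open. Two 90-degree V-grooves, 24 mm wide, 12 mm deep, at y = +40 and -40 mm; flat land between. Three blue lugs at the +x end, 46 mm high, carry the rod. A bar in a groove has its axis 29 mm, its top 41 mm above the bench.
- stop_rod_face (a point): Fixed bright steel stop rod, 10 mm in diameter, across both grooves, its axis 34 mm above the bench. The point is on its side facing the bars, mid-way between the grooves, 85 mm along +x from the fixture's origin; axes as the fixture's. A bar touching the rod has its centre 40 mm before this point along x.
- brass_bar_centre (a point): Brass (yellow) round bar, 24 mm in diameter, 80 mm long, 0.3 kg, loose in either V-groove, 40 to 75 mm short of the rod at the start. Point: its centre, on its axis half-way along; x is the bar's axis. It stands 17 mm above the fixture's flat top, slides with 1 to 3 N of drag (more if pressed down), stays where left, may roll. Slow push: 60 N on the rod at most, even as a knock.
- steel_bar_centre (a point): Dark grey steel round bar of the same size, loose in the other V-groove, also short of the stop rod. The point is its centre, its x axis the bar's axis. Not to be moved (15 mm at most).

How it is judged:
By the outcome, as a careful person would: the job done as asked, in the order asked, and still so for the second after the job is handed in, with the robot touching nothing.
It also fails if it takes over 30 s, if anything falls off the work surface, if the arm or the gripper's body presses on something with over 40 N, if the wrist force passes 120 N, or if a joint passes its speed limit or range.

## Working session

There is one attempt and no reset: what is moved stays moved. The work goes in short steps, Python scripts to look and compute and a tool call to move; the robot and the scene stay as the last step left them, time stands still between calls to the robot, and variables do not carry over. Pictures are saved under pics/ and viewed, about 8 in all and at most 12, crops included, and the job is handed in when it is done.

Besides the shell and the picture viewer there is one more tool, called after "Request:" as name(argument=value, ...), one argument or row to a line, values as JSON. servo_tool: Moves the arm, as the interface text tells. Its arguments: {"type":"object","properties":{"series":{"type":"array"},"squeeze":{"type":"number"}},"required":["series"]}

```bash
mkdir -p pics; cat > h.py <<'E'
import numpy as np, cv2
from plant import env
def cam(n,save=None):
    d=env.get_image(n)
    if save: cv2.imwrite('pics/'+save,cv2.cvtColor(d['image'],cv2.COLOR_RGB2BGR))
    return d
def ray(d,uv,z):
    R=cv2.Rodrigues(np.array(d['rvec'],float))[0]; t=np.array(d['tvec'],float).ravel()
    p=cv2.undistortPoints(np.array([[uv]],float),np.array(d['K'],float),None)[0,0]
    v=R.T@np.array([p[0],p[1],1]); c=-R.T@t
    return c+v*(z-c[2])/v[2]
def proj(d,P):
    return cv2.projectPoints(np.array(P,float).reshape(-1,3),np.array(d['rvec'],float),np.array(d['tvec'],float),np.array(d['K'],float),None)[0][:,0]
E
python3 - <<'E'
from h import *
print(env.nose_length, env.get_state())
a=cam('top','top0.png');b=cam('side','side0.png')
for d in(a,b):
    R=cv2.Rodrigues(np.array(d['rvec'],float))[0];print(-R.T@np.array(d['tvec']).ravel(),R[2],d['K'][0][0])
E
```

```text
0.178 {'time': 0.0, 'joint_pos': array([-1.07280314,  0.50179948, -0.42676376,  1.55146336,  0.22080029,
        1.1383139 , -0.21027659]), 'qd': array([ 3.34061880e-04, -1.84376053e-04,  9.99709732e-07, -1.49278028e-04,
        5.76515040e-04, -4.54259974e-04,  7.17647034e-04]), 'joint_efforts': array([ 2.13243366e-04, -5.66576743e+01, -5.81616506e+00, -2.79112905e+01,
       -6.87888404e-02,  3.08618566e-02,  1.86705952e-04]), 'tool_pos': array([0.15120017, 0.63179309, 0.40370038]), 'ee_rot': array([ 0.70214913,  0.08212502,  0.70233436, -0.08347766]), 'force': array([ 0.13319625,  0.06728357, -0.50876013]), 'torque': array([ 0.05635283, -0.01151308,  0.01125489]), 'grip_width': 0.0916474928132485}
[0.50495153 0.00121161 0.91589991] [ 0.12809405  0.02770274 -0.99137504] 480.8216253233648
[0.52790137 0.78606589 0.40136959] [ 0.0697152  -0.90219399 -0.42565924] 455.5529964595301
```

View pics/top0.png

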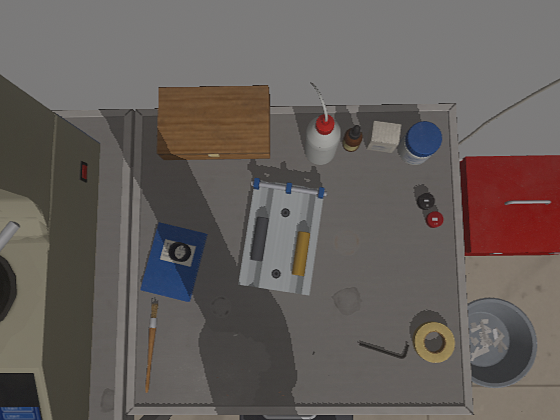

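View pics/side0.png

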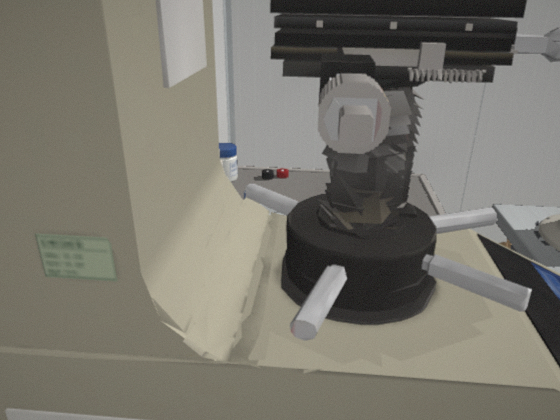

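```bash
cat > m.py <<'E'
from h import *
from scipy.spatial.transform import Rotation as Ro
def masks(d):
    hsv=cv2.cvtColor(d['image'],cv2.COLOR_RGB2HSV)
    return cv2.inRange(hsv,(12,120,70),(28,255,255)), cv2.inRange(hsv,(95,120,50),(125,255,255))
E
python3 - <<'E'
from m import *
d=cam('top')
br,bl=masks(d)
for n,m,z in(('brass',br,.035),('blue',bl,.046)):
    for c in cv2.findContours(m,cv2.RETR_EXTERNAL,cv2.CHAIN_APPROX_NONE)[0]:
        if cv2.contourArea(c)>15:
            r=cv2.minAreaRect(c); u=r[0]
            if 230<u[0]<340 and 170<u[1]<310:
                print(n,np.round(u),np.round(r[1],1),ray(d,u,z).round(4)); 
                if n=='brass':
                    b=cv2.boxPoints(r); print([ray(d,p,.035).round(4) for p in b])
q=env.get_state()['ee_rot']; print(Ro.from_quat(q,scalar_first=True).as_matrix().round(3))
for p in((252,187),(323,193),(310,293),(241,286)):print(p,ray(d,p,.024).round(4))
cv2.imwrite('pics/crop.png',cv2.resize(cv2.cvtColor(d['image'],6)[165:305,225:340] if 0 else cv2.cvtColor(d['image'],cv2.COLOR_RGB2BGR)[165:305,225:345],None,fx=4,fy=4,interpolation=2))
E
```

```text
brass [301. 253.] [11.9 43.4] [ 0.5561 -0.0117  0.035 ]
[array([0.5187, 0.0051, 0.035 ]), array([ 0.5972, -0.0071,  0.035 ]), array([ 0.5939, -0.0287,  0.035 ]), array([ 0.5155, -0.0162,  0.035 ])]
blue [321. 192.] [ 4.7 10.2] [ 0.6669 -0.0499  0.046 ]
blue [288. 188.] [ 4.7 10.5] [0.6756 0.0094 0.046 ]
blue [256. 183.] [ 5.2 10.5] [0.6857 0.0689 0.046 ]
[[-0.     0.233  0.973]
 [-0.001  0.973 -0.233]
 [-1.    -0.001 -0.   ]]
(252, 187) [0.6827 0.0783 0.024 ]
(323, 193) [ 0.6693 -0.0554  0.024 ]
(310, 293) [ 0.4837 -0.0278  0.024 ]
(241, 286) [0.4975 0.0989 0.024 ]
```

View pics/crop.png

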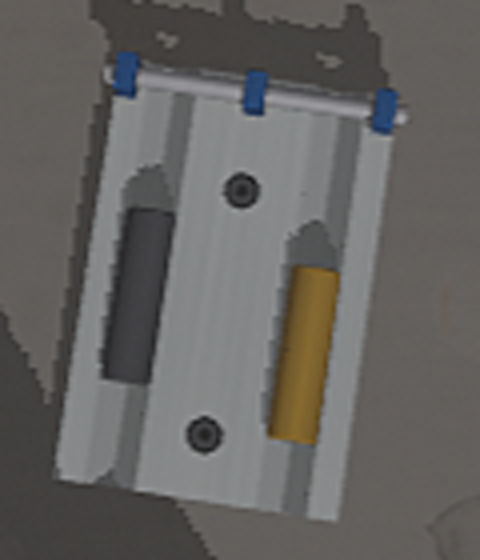

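The crop shows the fixture with the brass bar in its right groove (centre 301,253), the lugs at rows 183–192 and about 70 mm left to push. A handwheel lies near the left of the route, so I'll check how high it stands and where it is.

```bash
python3 - <<'E'
from m import *
t=cam('top');s=cam('side')
def line(d,uv):
    a=ray(d,uv,0.);b=ray(d,uv,.3);return a,(b-a)/np.linalg.norm(b-a)
for ut,us in (((0,285),(360,270)),((0,285),(355,115)),((15,232),(305,315)),((15,232),(490,220)),((15,232),(520,290)),((15,232),(255,195))):
    a,u=line(t,ut);b,v=line(s,us);k=np.linalg.lstsq(np.c_[u,-v],b-a,rcond=None)[0]
    print(ut,us,(a+u*k[0]).round(3),(b+v*k[1]).round(3))
print(proj(s,[[.151,.632,.405],[.151,.632,.23],[.27,.42,.405],[.27,.42,.23],[.5,0,.2]]).round())
print([ray(t,(90,y),z).round(3) for y in(120,400) for z in (0,.1,.2)])
cam('wrist','w0.png')
E
```

```text
(0, 285) (360, 270) [0.504 0.449 0.189] [0.489 0.45  0.19 ]
(0, 285) (355, 115) [0.504 0.377 0.306] [0.498 0.378 0.306]
(15, 232) (305, 315) [0.589 0.455 0.149] [0.534 0.457 0.144]
(15, 232) (490, 220) [0.58  0.405 0.234] [0.399 0.469 0.252]
(15, 232) (520, 290) [0.584 0.429 0.193] [0.386 0.513 0.221]
(15, 232) (255, 195) [0.58  0.404 0.234] [0.585 0.405 0.235]
[[1877.    7.]
 [1232.  477.]
 [ 707.   -3.]
 [ 622.  226.]
 [ 337.  125.]]
[array([0.828, 0.405, 0.   ]), array([0.793, 0.36 , 0.1  ]), array([0.758, 0.316, 0.2  ]), array([0.29 , 0.382, 0.   ]), array([0.314, 0.34 , 0.1  ]), array([0.337, 0.299, 0.2  ])]
```

View pics/w0.png

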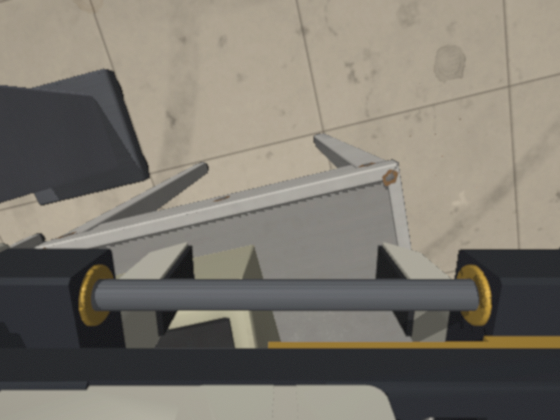

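```bash
python3 - <<'E'
from m import *
w=cam('wrist')
R=cv2.Rodrigues(np.array(w['rvec'],float))[0];print(-R.T@np.array(w['tvec']).ravel());print(R.round(2),w['K'][0][0])
for uv in((395,165),(50,245),(280,400),(120,420),(250,250),(100,75),(390,390)): print(uv,[ray(w,uv,z).round(2)[:2] for z in(-.7,-.2,0,.1,.2)])
E
```

```text
[0.08170686 0.64837446 0.38376254]
[[ 0.23  0.97 -0.  ]
 [ 0.94 -0.22  0.26]
 [ 0.26 -0.06 -0.96]] 340.44248082377686
(395, 165) [array([0.31, 0.95]), array([0.2 , 0.81]), array([0.16, 0.76]), array([0.14, 0.73]), array([0.12, 0.7 ])]
(50, 245) [array([ 0.31, -0.23]), array([0.2 , 0.18]), array([0.16, 0.34]), array([0.14, 0.42]), array([0.12, 0.5 ])]
(280, 400) [array([1.12, 0.38]), array([0.64, 0.5 ]), array([0.45, 0.55]), array([0.35, 0.58]), array([0.26, 0.6 ])]
(120, 420) [array([ 1.06, -0.26]), array([0.61, 0.16]), array([0.43, 0.33]), array([0.34, 0.41]), array([0.25, 0.49])]
(250, 250) [array([0.48, 0.43]), array([0.3 , 0.53]), array([0.22, 0.57]), array([0.19, 0.59]), array([0.15, 0.61])]
(100, 75) [array([-0.16,  0.14]), array([-0.05,  0.37]), array([-0.  ,  0.47]), array([0.02, 0.52]), array([0.04, 0.56])]
(390, 390) [array([1.17, 0.81]), array([0.67, 0.73]), array([0.47, 0.7 ]), array([0.37, 0.69]), array([0.27, 0.68])]
```

The wrist view shows the machine's tray and housing mostly ahead (+x) and below. I'll lift a little and back out along -y, keeping x low.

Request:
servo_tool(
  series=[-0.02, -0.01, 0.005, 0, 0, -0.03, -0.03, 0.012, 0, 0, -0.04, -0.06, 0.025, 0, 60, -0.05, -0.09, 0.037, 0, 120, -0.06, -0.12, 0.05, 0, 200, -0.06, -0.145, 0.06, 0, 255, -0.06, -0.17, 0.07, 0, 255, -0.06, -0.17, 0.07, 0, 255],
  squeeze=10,
)

```text
time: 1.02
tool_pos: [0.1809, 0.4463, 0.4648]
ee_rot: [0.703, 0.083, 0.701, -0.085]
force: [0.4, -1.2, -1.2]
grip_width: 0.0564
```

```bash
python3 - <<'E'
from m import *
w=cam('wrist','w1.png');s=env.get_state();print(s['joint_pos'].round(2))
E
```

```text
[-0.84  0.13 -0.44  1.88  0.06  1.14  0.03]
```

View pics/w1.png

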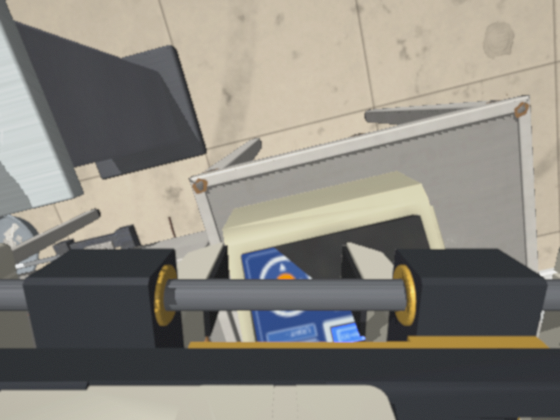

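The wrist view shows the machine's control box in its tray below the gripper, with a clear way out towards -y.

Request:
servo_tool(
  series=[0, -0.025, 0.031, 0, 255, 0, -0.05, 0.061, 0, 255, 0, -0.075, 0.092, 0, 255, 0, -0.1, 0.122, 0, 255, 0, -0.124, 0.153, 0, 255, 0, -0.152, 0.182, -1.5, 255, 0, -0.18, 0.21, -3, 255, 0, -0.2, 0.235, -4.5, 255],
)

```text
time: 1.73
tool_pos: [0.363, 0.1995, 0.465]
ee_rot: [0.705, 0.055, 0.705, -0.055]
force: [0.5, 0.5, -0.2]
grip_width: 0.0013
```

Request:
servo_tool(
  series=[0.01, -0.027, 0.025, 0, 255, 0.03, -0.054, 0.05, 0, 255, 0.05, -0.081, 0.075, 0, 255, 0.07, -0.108, 0.1, 0, 255, 0.09, -0.135, 0.125, 0, 255, 0.115, -0.16, 0.15, 0, 255, 0.145, -0.177, 0.163, 0, 255, 0.175, -0.177, 0.163, 0, 255],
)

```text
time: 2.4
tool_pos: [0.4987, -0.0033, 0.2889]
ee_rot: [0.707, 0.056, 0.703, -0.058]
force: [0.9, -0.1, 0.5]
grip_width: 0.0006
```

```bash
python3 - <<'E'
from m import *
w=cam('wrist','w2.png');s=env.get_state();print(s['tool_pos'],Ro.from_quat(s['ee_rot'],scalar_first=True).as_matrix().round(3))
br,bl=masks(w)
for n,m,z in(('brass',br,.035),('blue',bl,.046)):
    for c in cv2.findContours(m,cv2.RETR_EXTERNAL,cv2.CHAIN_APPROX_NONE)[0]:
        if cv2.contourArea(c)>60:
            r=cv2.minAreaRect(c); print(n,np.round(r[0]),np.round(r[1]),ray(w,r[0],z).round(4),[ray(w,p,z).round(4)[:2] for p in cv2.boxPoints(r)])
t=cam('top')
br,bl=masks(t)
c=max(cv2.findContours(br[:330,200:400].copy(),cv2.RETR_EXTERNAL,cv2.CHAIN_APPROX_NONE)[0],key=cv2.contourArea)
print(cv2.minAreaRect(c))
E
```

```text
[ 0.49474507 -0.0008451   0.28302811] [[-0.007  0.159  0.987]
 [-0.002  0.987 -0.159]
 [-1.    -0.003 -0.006]]
brass [242. 330.] [ 36. 358.] [ 0.5848 -0.0523  0.035 ] [array([ 0.5467, -0.1865]), array([0.5912, 0.0879]), array([0.624 , 0.0861]), array([ 0.5781, -0.1975])]
brass [293. 295.] [58.  6.] [ 0.5608 -0.0075  0.035 ] [array([ 0.5365, -0.0063]), array([ 0.5371, -0.002 ]), array([ 0.5863, -0.0087]), array([ 0.5856, -0.0132])]
brass [276. 295.] [58.  4.] [ 0.5586 -0.0206  0.035 ] [array([ 0.5346, -0.018 ]), array([ 0.5351, -0.0151]), array([ 0.584 , -0.0233]), array([ 0.5835, -0.0264])]
brass [281. 253.] [27. 41.] [ 0.5249 -0.011   0.035 ] [array([ 0.5331, -0.028 ]), array([ 0.5057, -0.0107]), array([0.5168, 0.0055]), array([ 0.5448, -0.0114])]
blue [542. 207.] [ 49. 158.] [0.5161 0.1693 0.046 ] [array([0.5646, 0.141 ]), array([0.4604, 0.1641]), array([0.4729, 0.1946]), array([0.5798, 0.1753])]
((34.0, 119.5), (65.0, 68.0), 90.0)
```

View pics/w2.png

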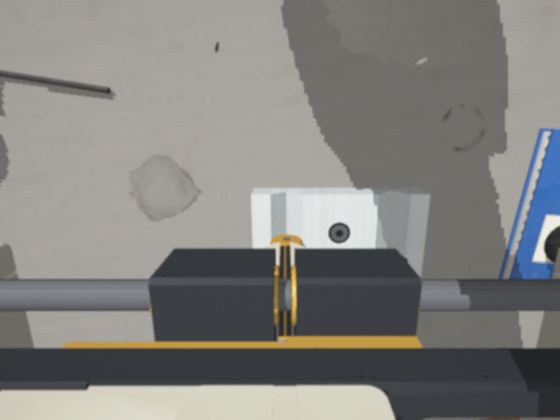

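The wrist view shows the groove centred near column 286, in line with the closed fingers, and the bar's near end at row 240. I'll descend behind the bar.

Request:
servo_tool(
  series=[0.015, 0, -0.01, 0, 255, 0.03, 0, -0.01, 0, 255, 0.045, 0, -0.01, 0, 255, 0.055, 0, -0.01, 0, 255, 0.06, 0, -0.01, 0, 255, 0.06, 0, -0.01, 0, 255, 0.06, 0, -0.01, 0, 255, 0.06, 0, -0.01, 0, 255],
)

```text
time: 3.17
tool_pos: [0.4859, 0.003, 0.2307]
ee_rot: [0.705, 0.055, 0.704, -0.055]
force: [-0.1, 0.5, 1.4]
grip_width: 0.0002
```

```bash
python3 - <<'E'
from m import *
s=env.get_state();print(s['tool_pos'],s['force'],Ro.from_quat(s['ee_rot'],scalar_first=True).as_matrix().round(3))
E
```

```text
[0.485948   0.00300535 0.23065417] [-0.14750025  0.50366387  1.36491675] [[ 0.002  0.155  0.988]
 [ 0.     0.988 -0.155]
 [-1.     0.     0.001]]
```

Request:
servo_tool(
  series=[0.008, -0.002, 0, 0, 255, 0.016, -0.004, 0, 0, 255, 0.022, -0.004, 0, 0, 255, 0.024, -0.004, 0, 0, 255, 0.024, -0.004, 0, 0, 255, 0.024, -0.004, 0, 0, 255],
)

```text
time: 3.67
tool_pos: [0.4846, -0.0013, 0.2053]
ee_rot: [0.705, 0.055, 0.705, -0.055]
force: [-0.4, -0.9, -0.1]
grip_width: 0.0007
```

```bash
python3 - <<'E'
from m import *
w=cam('wrist','w3.png');s=env.get_state();print(s['tool_pos'],s['force'])
E
```

```text
[ 0.48474725 -0.00121815  0.2055695 ] [ 0.29690949 -0.02389419  0.91329307]
```

View pics/w3.png

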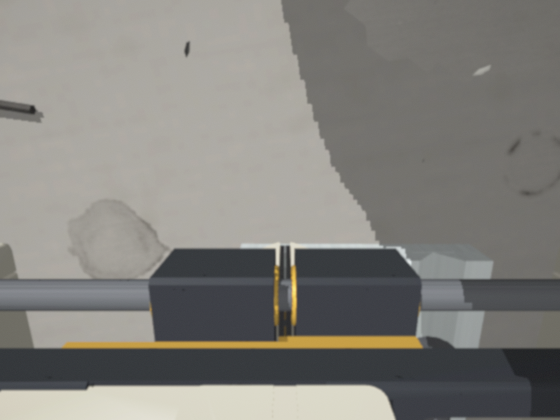

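Request:
servo_tool(
  series=[0, 0, 0.004, 0, 255, 0, 0, 0.008, 0, 255, 0, 0, 0.012, 0, 255, 0, 0, 0.015, 0, 255, 0, 0, 0.018, 0, 255, 0, 0, 0.021, 0, 255, 0, 0, 0.024, 0, 255, 0, 0, 0.027, 0, 255],
)

```text
time: 4.38
tool_pos: [0.5111, -0.0054, 0.2055]
ee_rot: [0.704, 0.055, 0.706, -0.055]
force: [-1.6, -0.4, 1.0]
grip_width: 0.0004
```

Request:
servo_tool(
  series=[0, 0, 0.003, 0, 255, 0, 0, 0.006, 0, 255, 0, 0, 0.009, 0, 255, 0, 0, 0.012, 0, 255, 0, 0, 0.015, 0, 255, 0, 0, 0.018, 0, 255, 0, 0, 0.021, 0, 255, 0, 0, 0.024, 0, 255],
)

```text
time: 5.05
tool_pos: [0.5354, -0.0092, 0.2057]
ee_rot: [0.705, 0.055, 0.705, -0.055]
force: [-2.0, -0.4, -0.7]
grip_width: 0.0006
```

```bash
python3 - <<'E'
from m import *
t=cam('top');s=env.get_state();print(s['time'],s['tool_pos'],s['force'])
cv2.imwrite('pics/t2.png',cv2.resize(cv2.cvtColor(t['image'],cv2.COLOR_RGB2BGR)[165:305,225:345],None,fx=4,fy=4,interpolation=2))
E
```

```text
5.1 [ 0.53604713 -0.00930843  0.20582796] [-0.68240741  0.06286142 -1.16111761]
```

View pics/t2.png

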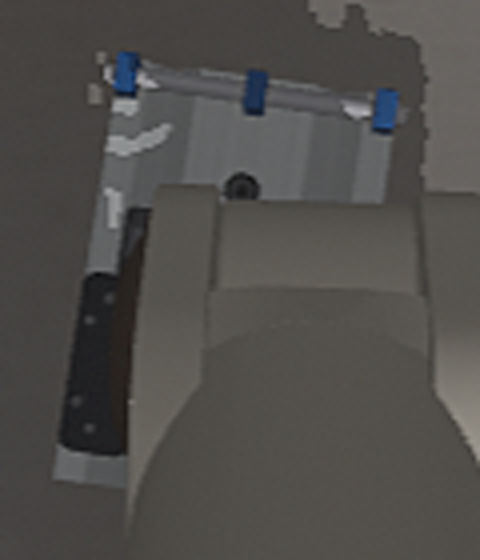

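The arm hides the bar from above. The rod is bare and the wrist force is only about 2 N, so I'll keep pushing and slow down near the rod.

Request:
servo_tool(
  series=[0, 0, 0.003, 0, 255, 0, 0, 0.006, 0, 255, 0, 0, 0.009, 0, 255, 0, 0, 0.012, 0, 255, 0, 0, 0.015, 0, 255, 0, 0, 0.018, 0, 255, 0, 0, 0.021, 0, 255, 0, 0, 0.024, 0, 255],
)

```text
time: 5.77
tool_pos: [0.5591, -0.013, 0.2057]
ee_rot: [0.705, 0.055, 0.705, -0.055]
force: [-1.3, 1.2, 1.2]
grip_width: 0.0007
```

Request:
servo_tool(
  series=[0, 0, 0.001, 0, 255, 0, 0, 0.002, 0, 255, 0, 0, 0.003, 0, 255, 0, 0, 0.004, 0, 255, 0, 0, 0.005, 0, 255, 0, 0, 0.006, 0, 255, 0, 0, 0.007, 0, 255, 0, 0, 0.008, 0, 255],
)

```text
time: 6.43
tool_pos: [0.5668, -0.0142, 0.2057]
ee_rot: [0.705, 0.055, 0.705, -0.055]
force: [-2.5, -0.8, 0.4]
grip_width: 0.0007
```

```bash
python3 - <<'E'
from m import *
t=cam('top');s=env.get_state();print(s['time'],s['tool_pos'],s['force'])
br,_=masks(t);cc=[c for c in cv2.findContours(br,0,1)[0] if cv2.contourArea(c)>5]
print([cv2.boundingRect(c) for c in cc])
for p in (t,):
  cv2.imwrite('pics/t3.png',cv2.resize(cv2.cvtColor(t['image'],cv2.COLOR_RGB2BGR)[165:305,225:345],None,fx=4,fy=4,interpolation=2))
print(proj(t,[[.664,-.029,.034],[.655,-.0275,.041]]))
E
```

```text
6.4833 [ 0.56700751 -0.01419494  0.20571022] [ 0.45759441 -0.31829924 -1.607558  ]
[(146, 328, 10, 64), (160, 155, 32, 5), (244, 154, 20, 4), (158, 86, 111, 68)]
[[309.16870841 195.01891806]
 [308.55375295 199.16646545]]
```

Request:
servo_tool(
  series=[0, 0, 0.0007, 0, 255, 0, 0, 0.0014, 0, 255, 0, 0, 0.0021, 0, 255, 0, 0, 0.0028, 0, 255, 0, 0, 0.0035, 0, 255, 0, 0, 0.0042, 0, 255, 0, 0, 0.0048, 0, 255, 0, 0, 0.0054, 0, 255],
)

```text
time: 7.15
tool_pos: [0.5721, -0.015, 0.2057]
ee_rot: [0.705, 0.055, 0.705, -0.055]
force: [-1.0, 0.5, 0.3]
grip_width: 0.0009
```

Request:
servo_tool(
  series=[0, 0, 0.0005, 0, 255, 0, 0, 0.001, 0, 255, 0, 0, 0.0015, 0, 255, 0, 0, 0.002, 0, 255],
)

```text
time: 7.48
tool_pos: [0.574, -0.0153, 0.2057]
ee_rot: [0.705, 0.055, 0.705, -0.055]
force: [-0.8, -0.2, 0.6]
grip_width: 0.001
```

Request:
servo_tool(
  series=[0, 0, 0.0005, 0, 255, 0, 0, 0.001, 0, 255, 0, 0, 0.0015, 0, 255, 0, 0, 0.002, 0, 255],
)

```text
time: 7.82
tool_pos: [0.576, -0.0156, 0.2057]
ee_rot: [0.705, 0.055, 0.705, -0.055]
force: [-2.0, 0.1, -0.0]
grip_width: 0.0002
```

Request:
servo_tool(
  series=[0, 0, 0.0005, 0, 255, 0, 0, 0.001, 0, 255, 0, 0, 0.0015, 0, 255],
)

```text
time: 8.07
tool_pos: [0.5775, -0.0159, 0.2057]
ee_rot: [0.705, 0.055, 0.705, -0.055]
force: [-2.1, 0.7, 0.0]
grip_width: 0.0004
```

```bash
python3 - <<'E'
from m import *
w=cam('top','t4full.png');s=env.get_state();print(s['time'],s['tool_pos'],s['force'])
cv2.imwrite('pics/t4.png',cv2.resize(cv2.cvtColor(cv2.convertScaleAbs(w['image'],alpha=2),cv2.COLOR_RGB2BGR)[165:265,245:345],None,fx=5,fy=5,interpolation=2))
E
```

```text
8.1167 [ 0.57760006 -0.01586664  0.20571316] [-1.5095985  -1.04750947 -0.18440027]
```

View pics/t4.png

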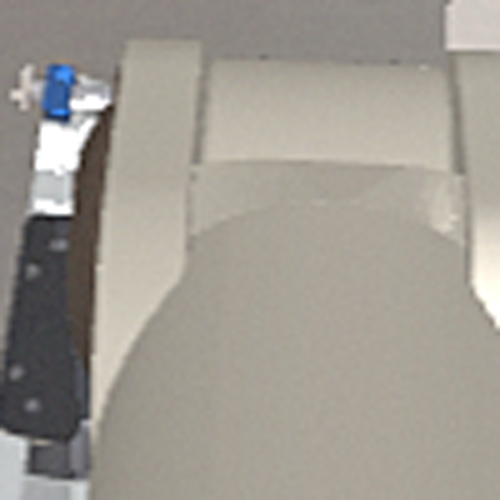

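Request:
servo_tool(
  series=[0, 0, 0.0005, 0, 255, 0, 0, 0.001, 0, 255, 0, 0, 0.0015, 0, 255],
)

```text
time: 8.37
tool_pos: [0.5781, -0.0159, 0.2054]
ee_rot: [0.704, 0.055, 0.706, -0.055]
force: [-5.3, 0.6, 3.5]
grip_width: 0.0004
```

Request:
servo_tool(
  series=[0, 0, 0.0005, 0, 255, 0, 0, 0.001, 0, 255, 0, 0, 0.0015, 0, 255],
)

```text
time: 8.62
tool_pos: [0.5787, -0.0159, 0.2051]
ee_rot: [0.703, 0.055, 0.707, -0.055]
force: [-8.9, 0.3, 4.9]
grip_width: 0.0005
```

Request:
servo_tool(
  series=[0, 0, 0.0005, 0, 255, 0, 0, 0.001, 0, 255],
)

```text
time: 8.78
tool_pos: [0.579, -0.0159, 0.2049]
ee_rot: [0.702, 0.055, 0.707, -0.055]
force: [-10.3, 1.6, 6.8]
grip_width: 0.0003
```

Force has risen to 10 N with motion stopped within 2 mm of the predicted contact. I'll back off.

Request:
servo_tool(
  series=[0, 0, -0.002, 0, 255, 0, 0, -0.005, 0, 255, 0, 0, -0.01, 0, 255, 0, 0, -0.018, 0, 255, 0, 0, -0.026, 0, 255, -0.015, 0, -0.03, 0, 255, -0.04, 0, -0.03, 0, 255, -0.07, 0, -0.03, 0, 255],
)

```text
time: 9.45
tool_pos: [0.55, -0.0116, 0.2749]
ee_rot: [0.704, 0.055, 0.706, -0.055]
force: [0.1, 0.1, -0.1]
grip_width: 0.0005
```

Request:
servo_tool(
  series=[-0.03, 0, -0.01, 0, 255, -0.06, 0.02, -0.02, 0, 255, -0.09, 0.05, -0.04, 0, 255, -0.11, 0.08, -0.06, 0, 255, -0.12, 0.11, -0.08, 0, 255, -0.13, 0.14, -0.1, 0, 255, -0.13, 0.17, -0.11, 0, 255, -0.13, 0.2, -0.12, 0, 255],
)

```text
time: 10.12
tool_pos: [0.463, 0.206, 0.4071]
ee_rot: [0.706, 0.056, 0.704, -0.054]
force: [0.6, -0.7, -0.6]
grip_width: 0.001
```

```bash
python3 - <<'E'
from m import *
t=cam('top');s=env.get_state();print(s['time'],s['tool_pos'],s['force'])
cv2.imwrite('pics/t5.png',cv2.resize(cv2.cvtColor(cv2.convertScaleAbs(t['image'],alpha=1.3),cv2.COLOR_RGB2BGR)[165:305,225:345],None,fx=4,fy=4,interpolation=2))
br,_=masks(t);sub=np.zeros_like(br);sub[170:300,230:340]=br[170:300,230:340]
for c in cv2.findContours(sub,0,1)[0]:
    if cv2.contourArea(c)>20:
        r=cv2.minAreaRect(c);P=ray(t,r[0],.035)[:2];d=P-[.5867,.0234];print(r,P,'fix x',d@[.988,-.156],'y',d@[.156,.988])
E
```

```text
10.1667 [0.4613051  0.21298851 0.40675088] [-0.4842877   5.89110684  0.63758857]
((306.3221740722656, 214.8254852294922), (11.723892211914062, 43.37840270996094), 8.426968574523926) [ 0.62676429 -0.02309736] fix x 0.0468371081307913 y -0.03968936009500219
```

View pics/t5.png

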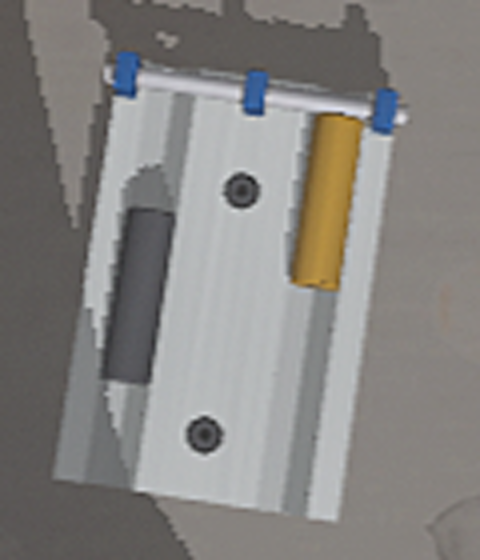

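The bar lies in its groove against the rod, and the steel bar has not moved. The 5.9 N sideways reading may be braking or may be a touch, so I'll move back from the machine and check it.

Request:
servo_tool(
  series=[0, -0.01, -0.01, 0, 255, 0, -0.025, -0.02, 0, 255, 0, -0.04, -0.03, 0, 255, 0, -0.05, -0.035, 0, 255, 0, -0.05, -0.035, 0, 255, 0, -0.05, -0.035, 0, 255, 0, -0.05, -0.035, 0, 255, 0, -0.05, -0.035, 0, 255],
)

```text
time: 10.83
tool_pos: [0.4226, 0.1611, 0.4059]
ee_rot: [0.705, 0.055, 0.705, -0.055]
force: [-0.1, -0.3, -1.1]
grip_width: 0.0002
```

```bash
python3 - <<'E'
from m import *
t=cam('top');s=env.get_state();print(s['time'],s['tool_pos'],s['force'],abs(s['qd']).max())
br,_=masks(t);sub=np.zeros_like(br);sub[170:300,230:340]=br[170:300,230:340]
c=max(cv2.findContours(sub,0,1)[0],key=cv2.contourArea);print(cv2.minAreaRect(c))
if abs(s['force']).max()<3: print(env.job_done())
E
```

```text
10.8833 [0.42252042 0.16109568 0.40575615] [ 0.00154129 -0.31303513 -0.05740848] 0.0035966881889630637
((306.3221740722656, 214.8254852294922), (11.723892211914062, 43.37840270996094), 8.426968574523926)
the job is handed in; nothing more can be done
None
```

The brass bar was pushed about 70 mm along its groove with closed fingers until it touched the stop rod. I then backed the arm away and handed the job in at about 10.9 s.

- **Contact:** Drag was 1–2 N during the push. The force then rose to about 10 N in x (about 12 N in all), with the tool within 2–3 mm of the predicted contact point. I backed off there, well under the 60 N limit.
- **Bar position:** The top view shows the brass bar lying in its groove with its end at the rod. Its centre measures 46.8 mm along the fixture against an ideal 45 mm, which is within the camera calibration error. It was in the same place in two pictures after the push.
- **Steel bar:** It looks unmoved in the before and after crops. I compared these by eye and did not measure it.
- **Odd reading:** A brief 5.9 N sideways force appeared as the retreat stopped, probably from braking. It was gone once the arm settled further back. The last reading before hand-in was about 0.3 N with the arm at rest.

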